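Rock the angle gauge on the alignment stud to the set mark and hold it

TASK

Pick up the angle gauge by its blue grip and stand it upright on the domed top of the steel alignment stud, with its foot centred there. Then, keeping the foot resting on the stud and the dial face plumb, rock the gauge sideways until its swinging black pointer settles on the red mark, and finish while still holding it like that: still in the gripper, its foot bearing on the stud with light pressure, never hard. Leave the thread spool, pylon tube, pyramid adapter, cork block and tube clamp where they are.

Things in the scene. Friction and masses are not known exactly. Their poses are not given: they have to be found in the camera images.
- gauge: angle gauge, about 0.3 kg, standing on its flat dark foot (84 mm along y, 32 along x, 8 thick). Above it a round case 108 mm across, 9 mm thick, white dial facing the gauge's -x (towards the robot; starting yaw within 0.4 rad); on top a blue grip bar 16 mm thick along x, 40 mm along y, from 132 to 172 mm up. Origin: centre of the foot's underside; y to the left as the robot sees the dial, z up
- gauge_grip (a point): point in the blue grip bar where to grip it from above, fingers closing along the gauge's x: 154 mm above the underside of the foot, 2 mm behind the origin
- gauge_foot (a point): centre of the underside of the gauge's foot (the gauge's origin)
- pointer (a joint): angle (rad) of the black pendulum pointer, swinging freely about a pivot along the gauge's x, 72 mm above the underside. 0: pointing at the foot; positive: tip towards the gauge's +y (left in the robot's view). It equals minus the gauge's roll about its own x: leaning the top towards +y by an angle makes it read plus that angle. It swings for about a second before it settles
- mark (a joint): angle (rad) of the red mark on the dial, same zero and sense as the pointer's, set beforehand between 0.18 and 0.38 and stiff: it keeps its place on the dial
- pointer_tip (a point): tip of the pointer, 44 mm from its pivot
- mark_tip (a point): middle of the red mark where the pointer's tip must lie, 44 mm from the same pivot; the red mark is 6 mm wide and 12 mm long
- stud: fixed steel alignment stud on a dark 90 x 90 mm base plate 12 mm thick with four bolt heads; origin at the centre of its underside. A round post 46 mm across ends in a domed crown: a part of a sphere of radius 30 mm whose top is 70 mm above the bench
- stud_top (a point): highest point of the stud's dome, 70 mm above the bench; the centre of the dome's sphere lies 30 mm below it
- thread_spool: bystander, wooden spool of black thread, 42 x 42 x 50 mm, origin at the centre of its underside
- pylon_tube: bystander, pale tube lying on the bench, 30 mm across, 160 mm long along its y, origin at its underside
- pyramid_adapter: bystander, metal four-hole pyramid adapter, 50 x 50 x 26 mm, origin at its underside
- cork_block: bystander, cork sanding block 58 x 100 x 33 mm, origin at its underside
- tube_clamp: bystander, metal tube clamp 42 x 52 x 34 mm, origin at its underside
There are look-alikes about, which are no part of the job. Of the things like the gauge, leave any that is green; of the rest the smaller one is meant. What is shaped like the stud but yellow is not meant.

How it is judged:
On the way, in this order (a step that is already met when the one before it is completed fails the run):
1. the gauge is stood upright on the dome of the stud (leaning less than 0.1 rad, foot centre within 25 mm of the dome's top, bearing on it with more than 0.5 N) (contact force between gauge and stud above 0.5 N and distance between gauge_foot and stud_top below 0.025 m and angle between gauge's own z axis and vertical below 0.1 rad), for 0.2 s.
2. the gauge, still on the stud, is rocked until the pointer rests on the red mark (contact force between gauge and stud above 0.3 N and distance between gauge_foot and stud_top below 0.025 m and distance between pointer_tip and mark_tip below 0.003 m), for 0.3 s.
At the end, for the whole second after the job is handed in: The gauge is held still in the fingers (over 2 N), its foot's centre within 25 mm of the top of the dome and bearing on the stud with more than 0.5 N, the dial face plumb within 0.15 rad, and the pointer at rest with its tip within 3 mm of the middle of the red mark (distance between pointer_tip and mark_tip below 0.003 m and velocity of joint pointer between -0.2 and 0.2 rad/s and contact force between gauge and stud above 0.5 N and distance between gauge_foot and stud_top below 0.025 m and angle between gauge's own x axis and vertical between 1.42 and 1.72 rad and linear speed of gauge below 0.02 m/s and contact force between gauge and the fingers above 2 N); the arm keeps its last pose, push and grip.
It fails at once if the gauge is pressed on the stud with more than 45 N (contact force between gauge and stud above 45 N).
It fails at once if a bystander is moved by more than 30 mm (distance of any of thread_spool, pylon_tube, pyramid_adapter, cork_block, tube_clamp from where it was at the start of the episode above 0.03 m).
It also fails if it takes over 59 s, if anything falls off the work surface, if the arm or the gripper's body presses on something with over 40 N, if the wrist force passes 120 N, or if a joint passes its speed limit or range.

ROBOT

A 6-joint arm with a two-finger parallel gripper is mounted at the origin on a cart in front of the work surface, level with it; the furniture and walls round the work are solid. World frame = base frame: x ahead of the robot, y to its left, z up, the work surface at z = 0. Lengths are in m, angles in rad, forces in N, time in s.
With the tool pointing down it reaches from about 0.35 to 0.85 m from the base axis. Payload 8.1 kg.
Tool frame: the origin (TCP) lies at the very end of the fingers, on their centre line; the grasp point (between the pads) lies 19 mm behind it; z points along the fingers, y is the line along which they close (so a half turn about z gives the same grasp; the last joint's range is limited). The gripper opens to 85 mm and grips with 20 to 120 N. Pads are 22 mm wide; open, the fingers measure 114 mm over their backs; the gripper's body (76 mm by 85 mm) begins 54 mm behind the grasp point. The pads swing forward as they close: fully open they stand 13 mm farther back than shut.
Start: joints at [-1.428, 0.13, 1.488, -0, 1.523, -0.085], TCP at [0.136, -0.584, 0.193] pointing down, gripper open.
Joint ranges: [-2.96, 2.96], [-0.89, 2.26], [0.02, 2.5], [-1.34, 4.48], [0, 2.73], [-2.66, 2.66]. Speed limits (rad/s): [2.39, 2.39, 2.79, 3.14, 3.14, 3.14].

INTERFACE

Orientations are given as a unit quaternion [w, x, y, z].
In Python, from cell import get_obs, read_camera, close_job gives the robot as it stands. The module is installed in compiled form; this text tells all that it offers.
- The arm moves only by the tool servo_tool, never from a script. Its argument "plan" is one flat list of numbers, 7 for each row, row after row: the opening, from 0 (shut) to 1 (fully open), then the shift along the tool's x, y, z as a fraction of full scale, then the turn, a rotation vector about the tool's x, y, z as a fraction of full scale. A call has 1 to 5 rows; each row shifts and turns the commanded pose from where the row before left it, along the tool's axes as they then stand; what a row does not reach is not made up. Full scale, the value 1, is 0.2 m for a shift and 360 degrees for a turn. A row lasts 1/8 s, in which the tool goes at most 62.5 mm and 10.7 degrees, less where a joint would pass 70% of its speed; a pose out of reach is approached as far as the arm can. A call with a number of a shift or a turn outside -1 to 1 is refused whole. A call with a gripper value outside its range is refused whole. The fingers move at their own pace and stop on an object; "newtons" is the grip in N (left out, the last holds). Time passes only in rows, so rows that do not move let the fingers close. It gives the time, the measured TCP pose, the force, the opening and the grip force at its end, in the units of the state.
- get_obs(): the state, without advancing time (a new reading comes with each control period).
- read_camera(name): name is "scene" or "top" or "wrist"; returns a dict with "color" (420x560x3 uint8, red, green, blue), "mtx" (3x3 intrinsics, pixels), "cam_to_world" (4x4, takes a point from camera to world coordinates); the wrist camera has in their place "mount" (4x4, takes a point from camera to tool coordinates, whose origin is the TCP and whose axes are the flange's). Camera axes: x right, y down, z forward; pixel columns grow to the right and rows downward; lengths in m; the calibration is good to about 2 mm. A picture is of the moment at which its call begins: read the wrist's pose just before it. There is no depth.
- close_job(): hands the job in; it is judged then, once.
The state is a dict: "clock": time; "joint_positions": joint angles; "dq": joint speeds; "effort": joint torques, N m; "eef_pos": TCP position; "ee_rot": TCP orientation; "ft_force": force on the tool from outside, world axes, zero at the start; "wrist_torque": the same for the moment, N m; "opening": opening from 0.0 (shut) to 1.0 (fully open); "grasp_force": force on a finger pad.
Only numpy, scipy, OpenCV 4.12 (cv2) and the standard library are available. Lean on these libraries where they do the work, as an engineer would, in place of code of your own. Each camera call takes 0.05 s, during which the arm holds its last target. There are 200 camera calls.

## Working session

There is one attempt and no reset: what is moved stays moved. The work goes in short steps, Python scripts to look and compute and a tool call to move; the robot and the scene stay as the last step left them, time stands still between calls to the robot, and variables do not carry over. Pictures are saved under pics/ and viewed, at most 10 in all, crops included, and the job is handed in when it is done.

Besides the shell and the picture viewer there is one more tool, called after ">>>" as name(argument=value, ...) on one line, values as JSON. servo_tool: Moves the arm, as the interface text tells. Its arguments: {"type":"object","properties":{"plan":{"type":"array","items":{"type":"number"}},"newtons":{"type":"number"}},"required":["plan"]}

```bash
mkdir -p pics; cat > h.py <<'E'
import numpy as np,cv2
from cell import get_obs,read_camera,close_job
from scipy.spatial.transform import Rotation as R
def T(o):
    M=np.eye(4);q=o["ee_rot"];M[:3,:3]=R.from_quat([q[1],q[2],q[3],q[0]]).as_matrix();M[:3,3]=o["eef_pos"];return M
def shot(n):
    o=get_obs();c=read_camera(n)
    C=np.array(c["cam_to_world"]) if "cam_to_world" in c else T(o)@np.array(c["mount"])
    return np.array(c["color"]),np.array(c["mtx"]),C
def ray(K,C,u,v):
    d=C[:3,:3]@np.linalg.solve(K,[u,v,1.]);return C[:3,3],d/np.linalg.norm(d)
def plane(K,C,u,v,z):
    p,d=ray(K,C,u,v);return p+d*(z-p[2])/d[2]
def proj(K,C,P):
    p=np.linalg.inv(C)@np.append(P,1);p=K@p[:3];return p[:2]/p[2]
def meet(*rays):
    A=0;b=0
    for p,d in rays:
        M=np.eye(3)-np.outer(d,d);A=A+M;b=b+M@p
    X=np.linalg.solve(A,b);return X,[np.linalg.norm(np.cross(X-p,d)) for p,d in rays]
E
python3 - <<'E'
from h import *
for n in("scene","top"):
    im,K,C=shot(n);cv2.imwrite(f"pics/{n}0.png",im[:,:,::-1]);np.savez(f"{n}0.npz",im=im,K=K,C=C);print(n,K[0,0],C.round(3).tolist())
o=get_obs();print(o);c=read_camera("wrist");print(c["mount"]);cv2.imwrite("pics/w0.png",c["color"][:,:,::-1])
E
```

```text
scene 489.3483015712256 [[-0.873, -0.321, 0.366, 0.021], [-0.486, 0.539, -0.687, 0.873], [0.023, -0.779, -0.627, 0.998], [0.0, 0.0, 0.0, 1.0]]
top 433.11097179016855 [[-0.02, -0.997, 0.079, 0.423], [-1.0, 0.018, -0.022, -0.058], [0.021, -0.079, -0.997, 1.181], [0.0, 0.0, 0.0, 1.0]]
{'clock': 0.1, 'joint_positions': array([-1.42841182e+00,  1.31121567e-01,  1.48918521e+00, -1.19655830e-05,
        1.52296741e+00, -8.54094177e-02]), 'dq': array([ 6.90982214e-04, -1.67164034e-03, -2.29096100e-03, -4.84729148e-05,
       -2.66382948e-03,  2.02230283e-04]), 'effort': array([ 8.40277880e-04, -5.70955575e+01, -5.01943839e+01, -3.89131560e-05,
        8.20353016e-03, -3.19003857e-05]), 'eef_pos': array([ 0.13542983, -0.58394561,  0.19231976]), 'ee_rot': array([-8.40258637e-04,  9.93520366e-01,  1.13651116e-01, -2.99215155e-05]), 'ft_force': array([-0.19188723,  0.95670748, -0.04279743]), 'wrist_torque': array([-0.02869764, -0.00616534, -0.00105472]), 'grasp_force': 0.0, 'opening': 1.0014347739754559}
[[-4.22170711e-04 -9.55337589e-01 -2.95516349e-01  7.62233617e-02]
 [ 9.99999909e-01 -3.84705301e-04 -1.84921199e-04 -6.59894104e-04]
 [ 6.29754662e-05 -2.95516400e-01  9.55337665e-01 -1.81085061e-01]
 [ 0.00000000e+00  0.00000000e+00  0.00000000e+00  1.00000000e+00]]
```

View pics/scene0.png

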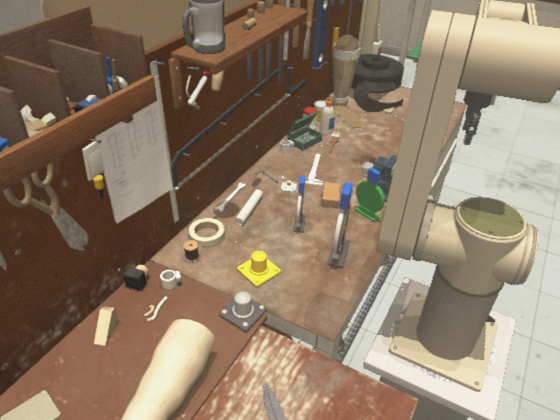

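View pics/top0.png

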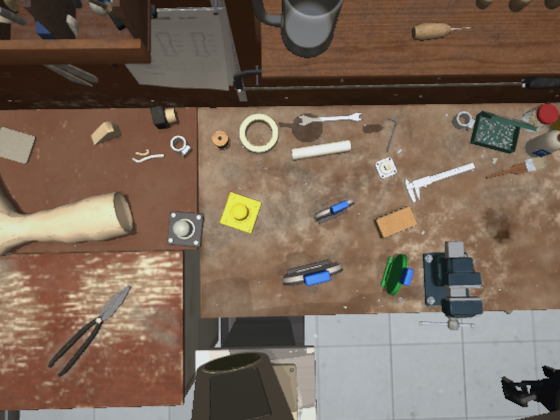

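Gauge look-alikes: scene (302,190)/top (335,210) is the small blue-grip one. Scene (345,195)/top (317,278) is the larger blue-grip one, and scene (370,198)/top (397,274) is green. The small blue-grip one fits the description. The meant stud is grey, at scene (243,305)/top (183,229); the yellow one at top (240,211) is not. Next I confirm in a crop and measure.

```bash
cat > m.py <<'E'
from h import *
D={}
for n in("scene","top"):
    z=np.load(f"{n}0.npz");im,K,C=z["im"],z["K"],z["C"]
    hsv=cv2.cvtColor(im,cv2.COLOR_RGB2HSV)
    m=cv2.inRange(hsv,(108,140,60),(125,255,255))
    k,l,s,c=cv2.connectedComponentsWithStats(m)
    for i in range(1,k):
        if s[i,4]>40: print(n,c[i].round(1),s[i].tolist(), cv2.minAreaRect(np.argwhere(l==i)[:,::-1].astype(np.float32)))
    D[n]=(im,K,C)
a=cv2.resize(D["scene"][0][160:350,200:400],None,fx=2.1,fy=2.1,interpolation=2)
b=cv2.resize(D["top"][0][180:300,160:350],None,fx=2,fy=2,interpolation=2)
o=np.zeros((420,800,3),np.uint8);o[:a.shape[0],:a.shape[1]]=a;o[:b.shape[0],420:420+b.shape[1]]=b
cv2.imwrite("pics/crop.png",o[:,:,::-1])
_,K,C=D["top"]
print("stud guess",plane(K,C,183,229,.07),"gauge",plane(K,C,335,210,.172))
E
python3 m.py
```

```text
scene [346.9 188.4] [342, 183, 10, 12, 85] ((346.8773498535156, 188.1792449951172), (7.28010892868042, 11.675647735595703), 15.945395469665527)
top [339.1 206.5] [330, 201, 19, 12, 112] ((338.7241516113281, 206.6896514892578), (6.827935695648193, 18.382904052734375), 66.80140686035156)
top [406.2 276.5] [400, 269, 14, 17, 161] ((406.1605529785156, 276.2981872558594), (10.248741149902344, 16.187265396118164), 16.699243545532227)
top [317.4 277. ] [304, 270, 27, 16, 227] ((316.4411926269531, 277.2646789550781), (10.914102554321289, 25.951313018798828), 75.96376037597656)
stud guess [0.46930152 0.17362382 0.07      ] gauge [ 0.50287033 -0.20228171  0.172     ]
```

View pics/crop.png

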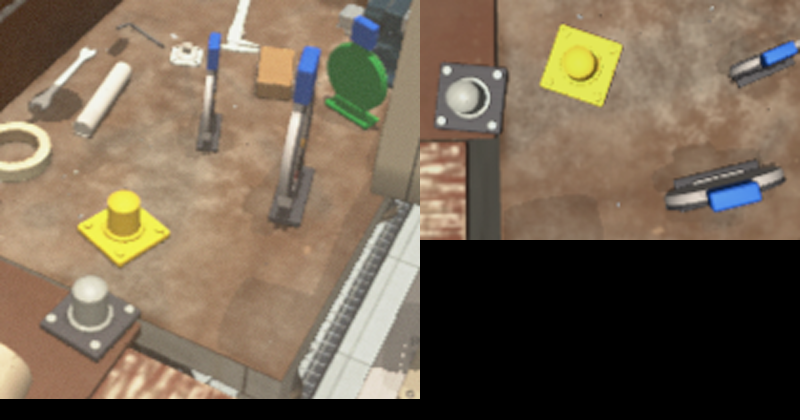

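The crop confirms it: small grey gauge with blue grip at scene (302,190), grey domed stud at scene (243,305). Now I plan a move to a wrist view over the gauge.

```bash
cat > p.py <<'E'
from h import *
def plan(P,Rt,n,op=1,pose=None):
    M=T(get_obs()) if pose is None else pose
    p=M[:3,3];r=R.from_matrix(M[:3,:3]);q=(r.inv()*Rt).as_rotvec();d=(np.array(P)-p)/n;rows=[]
    for i in range(n):
        rows+=[op,*(r.inv().apply(d)/0.2).round(3),*(q/n/2/np.pi).round(4)];r=r*R.from_rotvec(q/n)
    for i in range(0,len(rows),35): print([float(x) for x in rows[i:i+35]])
def down(yaw_y,roll=0,pitch=0):
    "tool y at world yaw, z down; roll = lean of gauge about tool y"
    y=np.array([np.cos(yaw_y),np.sin(yaw_y),0]);z=np.array([0,0,-1.]);x=np.cross(y,z)
    return R.from_matrix(np.c_[x,y,z])*R.from_rotvec([0,roll,0])
E
python3 - <<'E'
from p import *
M=T(get_obs());N=M.copy();N[2,3]+=.12
plan([.48,-.21,.40],down(.38),10,1,N)
E
```

```text
[1.0, 0.21, -0.143, -0.044, -0.0, -0.0, -0.0274, 1.0, 0.232, -0.105, -0.044, -0.0, -0.0, -0.0274, 1.0, 0.246, -0.064, -0.044, -0.0, -0.0, -0.0274, 1.0, 0.253, -0.021, -0.044, -0.0, -0.0, -0.0274, 1.0, 0.253, 0.023, -0.044, -0.0, -0.0, -0.0274]
[1.0, 0.246, 0.066, -0.044, -0.0, -0.0, -0.0274, 1.0, 0.231, 0.107, -0.044, -0.0, -0.0, -0.0274, 1.0, 0.209, 0.145, -0.044, -0.0, -0.0, -0.0274, 1.0, 0.181, 0.179, -0.044, -0.0, -0.0, -0.0274, 1.0, 0.147, 0.207, -0.044, -0.0, -0.0, -0.0274]
```

>>> servo_tool(plan=[1,0,0,-0.3,0,0,0,1,0,0,-0.3,0,0,0])

```text
clock: 0.4
eef_pos: [0.1354, -0.5836, 0.3133]
ee_rot: [-0.002, 0.994, 0.114, -0.0]
ft_force: [-0.1, -0.5, 0.9]
opening: 1.001
grasp_force: 0.0
```

>>> servo_tool(plan=[1,0.21,-0.143,-0.044,0,0,-0.0274,1,0.232,-0.105,-0.044,0,0,-0.0274,1,0.246,-0.064,-0.044,0,0,-0.0274,1,0.253,-0.021,-0.044,0,0,-0.0274,1,0.253,0.023,-0.044,0,0,-0.0274])

```text
clock: 1.02
eef_pos: [0.3086, -0.3962, 0.3573]
ee_rot: [-0.0, 0.854, 0.52, 0.0]
ft_force: [-0.2, -0.7, 0.5]
opening: 1.003
grasp_force: 0.0
```

>>> servo_tool(plan=[1,0.246,0.066,-0.044,0,0,-0.0274,1,0.231,0.107,-0.044,0,0,-0.0274,1,0.209,0.145,-0.044,0,0,-0.0274,1,0.181,0.179,-0.044,0,0,-0.0274,1,0.147,0.207,-0.044,0,0,-0.0274])

```text
clock: 1.65
eef_pos: [0.4811, -0.2092, 0.4013]
ee_rot: [-0.0, 0.559, 0.829, -0.0]
ft_force: [0.7, -0.8, 0.9]
opening: 1.001
grasp_force: 0.0
```

>>> servo_tool(plan=[1,0,0,0,0,0,0,1,0,0,0,0,0,0])

```text
clock: 1.9
eef_pos: [0.4801, -0.2106, 0.4009]
ee_rot: [-0.0, 0.562, 0.827, -0.0]
ft_force: [-1.0, -0.1, -0.2]
opening: 0.999
grasp_force: 0.0
```

```bash
cat > blue.py <<'E'
import sys
from h import *
n=sys.argv[1]
im,K,C=shot("wrist");cv2.imwrite(f"pics/{n}.png",im[:,:,::-1]);np.savez(f"{n}.npz",im=im,K=K,C=C)
m=cv2.inRange(cv2.cvtColor(im,cv2.COLOR_RGB2HSV),(108,140,60),(125,255,255))
k,l,s,c=cv2.connectedComponentsWithStats(m)
for i in range(1,k):
    if s[i,4]>60:
        r=cv2.minAreaRect(np.argwhere(l==i)[:,::-1].astype(np.float32));print(c[i].round(1),s[i,4],np.round(cv2.boxPoints(r),1).tolist())
        print([plane(K,C,u,v,.172).round(4).tolist() for u,v in cv2.boxPoints(r)])
o=get_obs();print(T(o).round(4).tolist(),o["joint_positions"].round(3))
E
python3 blue.py w1
```

```text
[193.2  82.7] 1212 [[175.0, 112.69999694824219], [178.5, 56.70000076293945], [209.1999969482422, 58.599998474121094], [205.6999969482422, 114.69999694824219]]
[[0.3266, -0.187, 0.172], [0.3124, -0.1213, 0.172], [0.3485, -0.1093, 0.172], [0.3646, -0.1745, 0.172]]
[298.2 179.5] 361 [[291.8999938964844, 164.10000610351562], [303.79998779296875, 163.60000610351562], [304.8999938964844, 194.89999389648438], [293.0, 195.3000030517578]]
[[0.4941, -0.1928, 0.172], [0.5091, -0.1862, 0.172], [0.5279, -0.2263, 0.172], [0.5125, -0.2331, 0.172]]
[160.  229.1] 330 [[143.0, 227.0], [156.0, 214.0], [175.0, 233.0], [162.0, 246.0]]
[[0.3268, -0.3584, 0.172], [0.3394, -0.3318, 0.172], [0.3729, -0.3502, 0.172], [0.3606, -0.3776, 0.172]]
[[-0.3681, 0.9298, -0.0009, 0.4798], [0.9298, 0.3681, 0.0, -0.2111], [0.0004, -0.0008, -1.0, 0.4008], [0.0, 0.0, 0.0, 1.0]] [-0.512 -0.061  1.309 -0.     1.894 -0.889]
```

View pics/w1.png

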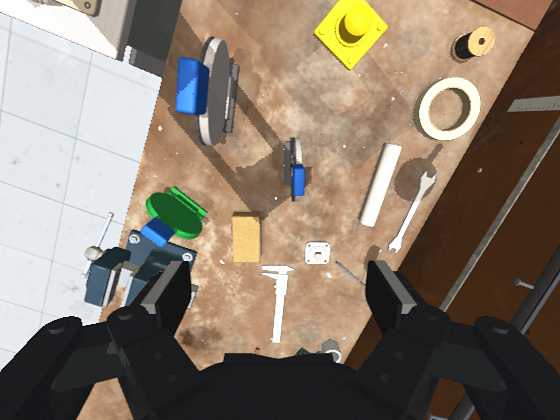

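Small gauge bar at wrist (298,180), clear of the others. I approach above it for a second, nearer view.

```bash
python3 -c "
from p import *
plan([.511,-.211,.27],down(.41),3)"
```

```text
[1.0, -0.019, 0.049, 0.218, -0.0, -0.0, -0.0018, 1.0, -0.02, 0.048, 0.218, -0.0, -0.0, -0.0018, 1.0, -0.02, 0.048, 0.218, -0.0, -0.0, -0.0018]
```

>>> servo_tool(plan=[1,-0.02,0.048,0.218,0,0,-0.0018,1,-0.02,0.048,0.218,0,0,-0.0018,1,-0.02,0.048,0.218,0,0,-0.0018,1,0,0,0,0,0,0,1,0,0,0,0,0,0])

```text
clock: 2.58
eef_pos: [0.5113, -0.2117, 0.2724]
ee_rot: [0.001, 0.548, 0.836, 0.0]
ft_force: [-0.7, 0.5, 0.5]
opening: 1.0
grasp_force: 0.0
```

```bash
python3 blue.py w2; python3 - <<'E'
from h import *
def top_end(n,lo,hi):
    z=np.load(n);im,K,C=z["im"],z["K"],z["C"]
    m=cv2.inRange(cv2.cvtColor(im,cv2.COLOR_RGB2HSV),(108,140,60),(125,255,255))
    return m,K,C
E
```

```text
[106.5  41.2] 4791 [[69.0, 92.0], [69.0, 0.0], [139.0, 0.0], [139.0, 92.0]]
[[0.3059, -0.1976, 0.172], [0.2913, -0.128, 0.172], [0.3433, -0.1054, 0.172], [0.3622, -0.1731, 0.172]]
[278.1 193.1] 685 [[269.70001220703125, 214.89999389648438], [271.20001220703125, 170.60000610351562], [286.6000061035156, 171.10000610351562], [285.20001220703125, 215.39999389648438]]
[[0.5122, -0.2322, 0.172], [0.4961, -0.1908, 0.172], [0.5097, -0.1854, 0.172], [0.5264, -0.2265, 0.172]]
[ 85.7 255.4] 952 [[59.0, 251.0], [84.5999984741211, 228.89999389648438], [110.5, 258.8999938964844], [84.9000015258789, 281.0]]
[[0.3285, -0.3547, 0.172], [0.3472, -0.32, 0.172], [0.3793, -0.3425, 0.172], [0.3607, -0.3789, 0.172]]
[[-0.3995, 0.9167, 0.003, 0.5118], [0.9167, 0.3996, -0.0017, -0.2118], [-0.0028, 0.002, -1.0, 0.2733], [0.0, 0.0, 0.0, 1.0]] [-0.485 -0.018  1.497 -0.     1.658 -0.896]
```

View pics/w2.png

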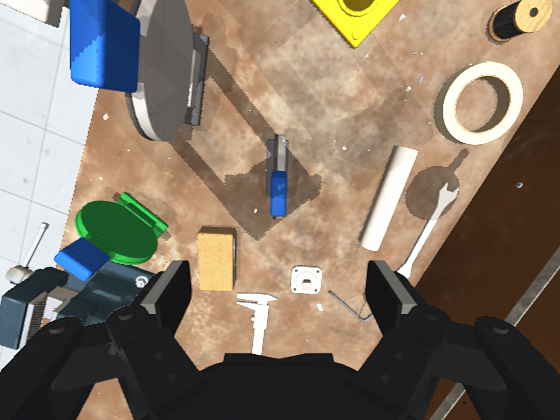

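```bash
python3 - <<'E'
from p import *
z1=np.load("w1.npz");z2=np.load("w2.npz")
for a,b in (((299,195.1),(277.4,215.1)),((297.9,163.9),(278.9,170.9))):
    print(meet(ray(z1["K"],z1["C"],*a),ray(z2["K"],z2["C"],*b)))
plan([.5115,-.211,.135],down(.40),4)
E
```

```text
(array([ 0.51978045, -0.22966939,  0.17143617]), [np.float64(0.0005357553900472987), np.float64(0.0005357553900472176)])
(array([ 0.50518174, -0.19314882,  0.14200319]), [np.float64(3.6381323716151266e-05), np.float64(3.6381323716106664e-05)])
[1.0, 0.002, -0.0, 0.173, 0.0001, 0.0001, 0.0004, 1.0, 0.001, -0.0, 0.173, 0.0001, 0.0001, 0.0004, 1.0, 0.001, -0.0, 0.173, 0.0001, 0.0001, 0.0004, 1.0, 0.001, -0.0, 0.173, 0.0001, 0.0001, 0.0004]
```

Bar top measured at 0.171 m, which agrees with the text. Descend and grip. The gauge shouldn't slip when it is rocked, so I grip at 60 N.

>>> servo_tool(plan=[1,0.001,0,0.173,0,0,0.0004,1,0.001,0,0.173,0,0,0.0004,1,0.001,0,0.173,0,0,0.0004,1,0.001,0,0.173,0,0,0.0004,1,0,0,0,0,0,0])

```text
clock: 3.25
eef_pos: [0.5101, -0.2098, 0.1314]
ee_rot: [-0.001, 0.552, 0.834, -0.0]
ft_force: [0.6, 0.3, -0.4]
opening: 1.007
grasp_force: 0.0
```

>>> servo_tool(plan=[0,0,0,0,0,0,0,0,0,0,0,0,0,0,0,0,0,0,0,0,0,0,0,0,0,0,0,0,0,0,0,0,0,0,0], newtons=60)

```text
clock: 3.88
eef_pos: [0.5117, -0.2103, 0.1331]
ee_rot: [0.001, 0.551, 0.834, 0.0]
ft_force: [-1.5, -0.1, 5.5]
opening: 0.137
grasp_force: 58.6
```

```bash
python3 - <<'E'
from p import *
o=get_obs();print(T(o).round(4).tolist(),o["opening"],o["grasp_force"],o["ft_force"])
# stud measure
D={n:np.load(f"{n}0.npz") for n in("scene","top")}
for n,(x,y,w,h) in {"top":(160,200,50,55),"scene":(210,280,70,55)}.items():
    im=D[n]["im"][y:y+h,x:x+w];hsv=cv2.cvtColor(im,cv2.COLOR_RGB2HSV)
    K,C=D[n]["K"],D[n]["C"]
    for lo,hi in (((0,0,0),(179,110,95)),((0,0,105),(179,60,255))):
        m=cv2.inRange(hsv,lo,hi);k,l,s,c=cv2.connectedComponentsWithStats(m);
        for i in range(1,k):
            if s[i,4]>25: print(n,lo,(c[i]+[x,y]).round(1),(s[i]+[x,y,0,0,0]).tolist())
    cv2.imwrite(f"pics/s_{n}.png",cv2.resize(im[:,:,::-1],None,fx=8,fy=8,interpolation=0))
a=cv2.imread("pics/s_top.png");b=cv2.imread("pics/s_scene.png")
c=np.zeros((440,960,3),np.uint8);c[:440,:400]=a;c[:440,400:]=b
cv2.imwrite("pics/s.png",cv2.resize(c,(800,367)))
E
```

```text
[[-0.3917, 0.9201, 0.0013, 0.5117], [0.9201, 0.3917, -0.0007, -0.2103], [-0.0011, 0.0009, -1.0, 0.1331], [0.0, 0.0, 0.0, 1.0]] 0.1371930841116209 58.632648792117834 [-1.47002816 -0.11646956  5.5058895 ]
top (0, 0, 0) [197.6 206.9] [197, 200, 4, 14, 30]
top (0, 0, 0) [193.2 244.3] [166, 214, 38, 41, 188]
top (0, 0, 0) [189.1 229.6] [184, 222, 9, 15, 41]
top (0, 0, 105) [184.1 228.8] [167, 211, 35, 35, 887]
scene (0, 0, 0) [241.9 323.1] [220, 313, 44, 19, 63]
scene (0, 0, 0) [269.8 326.5] [261, 317, 19, 17, 70]
scene (0, 0, 105) [242.9 309.8] [220, 291, 47, 39, 993]
scene (0, 0, 105) [273.  320.9] [266, 313, 14, 17, 155]
```

View pics/s.png

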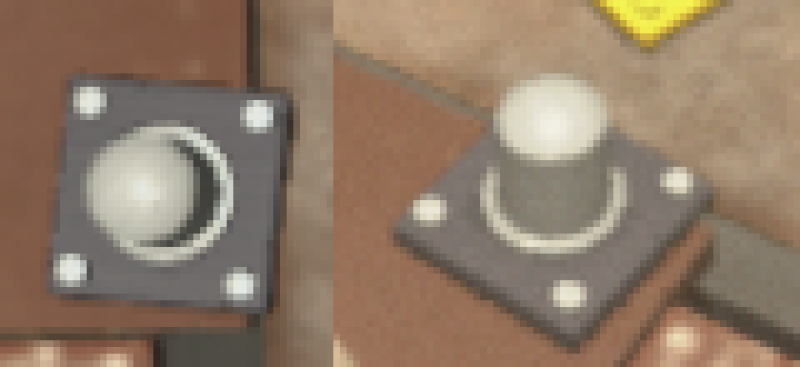

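```bash
python3 - <<'E'
from p import *
D={n:np.load(f"{n}0.npz") for n in("scene","top")}
t,s=D["top"],D["scene"]
print("top bolts",plane(t["K"],t["C"],184.1,228.4,.014),"top disc",plane(t["K"],t["C"],180.6,227.4,.0593))
print("scene bolts",plane(s["K"],s["C"],242.5,308.8,.014), meet(ray(t["K"],t["C"],184.1,228.4),ray(s["K"],s["C"],242.5,308.8)))
X=plane(t["K"],t["C"],184.1,228.4,.014)
for z in(.0593,.07): print(z,proj(s["K"],s["C"],[X[0],X[1],z]),proj(t["K"],t["C"],[X[0],X[1],z]))
# lift, then go to view pose near the stud
M=T(get_obs());N=M.copy();N[2,3]+=.22
plan([.46,.175,.352],down(-.9),9,0,N)
E
```

```text
top bolts [0.47316511 0.18236394 0.014     ] top disc [0.47398499 0.18200646 0.0593    ]
scene bolts [0.47448466 0.17924346 0.014     ] (array([0.47297516, 0.18164435, 0.01738494]), [np.float64(5.047755850848195e-05), np.float64(5.047755850845245e-05)])
0.0593 [241.97099442 298.01716334] [180.46102591 227.72058481]
0.07 [241.89292277 295.14906375] [179.55810785 227.55200536]
[0.0, 0.208, 0.057, 0.0, 0.0, 0.0, 0.023, 0.0, 0.214, 0.027, 0.0, 0.0, 0.0, 0.023, 0.0, 0.216, -0.004, 0.0, 0.0, 0.0, 0.023, 0.0, 0.213, -0.035, 0.0, 0.0, 0.0, 0.023, 0.0, 0.206, -0.066, 0.0, 0.0, 0.0, 0.023]
[0.0, 0.194, -0.095, 0.0, 0.0, 0.0, 0.023, 0.0, 0.178, -0.122, 0.001, 0.0, 0.0, 0.023, 0.0, 0.159, -0.146, 0.001, 0.0, 0.0, 0.023, 0.0, 0.136, -0.168, 0.001, 0.0, 0.0, 0.023]
```

Stud top ≈ (0.4735, 0.1815, 0.070), and both views agree. Lift and carry, turning the dial towards the scene camera.

>>> servo_tool(plan=[0,0,0,-0.1,0,0,0,0,0,0,-0.25,0,0,0,0,0,0,-0.25,0,0,0,0,0,0,-0.25,0,0,0,0,0,0,-0.25,0,0,0])

```text
clock: 4.5
eef_pos: [0.5106, -0.2097, 0.3543]
ee_rot: [-0.0, 0.551, 0.834, -0.0]
ft_force: [0.0, -1.8, -3.5]
opening: 0.127
grasp_force: 58.9
```

>>> servo_tool(plan=[0,0.208,0.057,0,0,0,0.023,0,0.214,0.027,0,0,0,0.023,0,0.216,-0.004,0,0,0,0.023,0,0.213,-0.035,0,0,0,0.023,0,0.206,-0.066,0,0,0,0.023])

```text
clock: 5.12
eef_pos: [0.4817, 0.0053, 0.3527]
ee_rot: [-0.0, 0.812, 0.583, -0.0]
ft_force: [0.8, 0.9, -3.5]
opening: 0.124
grasp_force: 63.2
```

>>> servo_tool(plan=[0,0.194,-0.095,0,0,0,0.023,0,0.178,-0.122,0.001,0,0,0.023,0,0.159,-0.146,0.001,0,0,0.023,0,0.136,-0.168,0.001,0,0,0.023,0,0,0,0,0,0,0])

```text
clock: 5.75
eef_pos: [0.458, 0.1779, 0.3519]
ee_rot: [-0.001, 0.944, 0.331, -0.0]
ft_force: [-0.0, 0.2, -3.8]
opening: 0.122
grasp_force: 58.6
```

>>> servo_tool(plan=[0,0,0,0,0,0,0,0,0,0,0,0,0,0,0,0,0,0,0,0,0,0,0,0,0,0,0,0,0,0,0,0,0,0,0])

```text
clock: 6.38
eef_pos: [0.4592, 0.1749, 0.3515]
ee_rot: [0.0, 0.944, 0.33, -0.0]
ft_force: [0.3, -0.6, -3.0]
opening: 0.121
grasp_force: 65.5
```

```bash
python3 - <<'E'
from p import *
o=get_obs();print(T(o).round(4).tolist(),o["opening"],o["grasp_force"],o["ft_force"],o["joint_positions"].round(2))
im,K,C=shot("scene");np.savez("s1.npz",im=im,K=K,C=C)
u,v=proj(K,C,T(o)[:3,3]-[0,0,.06]).astype(int);print(u,v)
cv2.imwrite("pics/s1.png",cv2.resize(im[v-60:v+60,u-60:u+60,::-1],None,fx=5,fy=5,interpolation=2))
plan([.4735,.1815,.25],down(-.9),4,0)
E
```

```text
[[0.7825, 0.6227, -0.0001, 0.4592], [0.6227, -0.7825, -0.0, 0.1749], [-0.0001, -0.0, -1.0, 0.3515], [0.0, 0.0, 0.0, 1.0]] 0.12136111921668287 65.47047302126884 [ 0.25861987 -0.58527761 -3.00045508] [ 0.26 -0.17  1.5  -0.    1.81  1.16]
247 227
[0.0, 0.019, 0.005, 0.127, -0.0, 0.0, 0.0001, 0.0, 0.019, 0.005, 0.127, -0.0, 0.0, 0.0001, 0.0, 0.019, 0.005, 0.127, -0.0, 0.0, 0.0001, 0.0, 0.019, 0.005, 0.127, -0.0, 0.0, 0.0001]
```

View pics/s1.png

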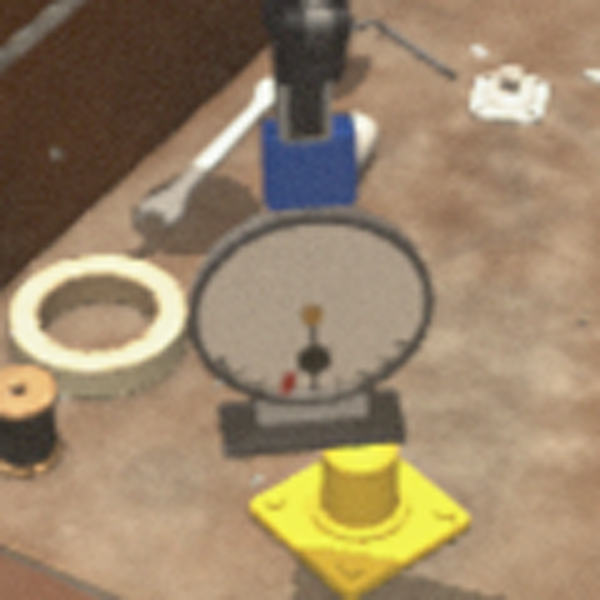

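Gauge hangs upright: red mark at crop (289,382), pivot (312,315), pointer tip about (314,382). Now I go down over the stud and compute the mark angle.

>>> servo_tool(plan=[0,0.019,0.005,0.127,0,0,0,0,0.019,0.005,0.127,0,0,0,0,0.019,0.005,0.127,0,0,0,0,0.019,0.005,0.127,0,0,0,0,0,0,0.1,0,0,0])

```text
clock: 7.05
eef_pos: [0.4733, 0.1815, 0.2285]
ee_rot: [-0.0, 0.944, 0.33, -0.0]
ft_force: [0.5, 0.4, -2.1]
opening: 0.124
grasp_force: 65.3
```

>>> servo_tool(plan=[0,0,0,0.1,0,0,0,0,0,0,0,0,0,0,0,0,0,0,0,0,0,0,0,0,0,0,0,0])

```text
clock: 7.55
eef_pos: [0.4743, 0.1817, 0.2113]
ee_rot: [0.0, 0.944, 0.33, 0.001]
ft_force: [-0.3, 0.3, -3.2]
opening: 0.123
grasp_force: 65.5
```

```bash
cat > ang.py <<'E'
from p import *
def ang(im,K,C,M,show=None):
    "mark/pointer angles: rays onto the dial plane"
    gx=M[:3,1];gz=-M[:3,2];gy=np.cross(gz,gx)
    G=M[:3,3]-gz*.1331                      # foot centre
    P0=G+gz*.072-gx*.006
    u0,v0=proj(K,C,P0)
    def loc(u,v):
        p,d=ray(K,C,u,v);X=p+d*((P0-p)@gx)/(d@gx)-P0;return np.array([X@gy,X@gz])*1e3
    W=30;x,y=int(u0)-W,int(v0)-W;c=im[y:y+2*W,x:x+2*W]
    c=c.astype(int);red=(c[:,:,0]>c[:,:,1]+45)&(c[:,:,0]>c[:,:,2]+45)&(abs(c[:,:,1]-c[:,:,2])<40)
    w=np.clip(c[:,:,0]-c[:,:,1:].max(2)-25,0,None)*red;k,l,s,ce=cv2.connectedComponentsWithStats(red.astype(np.uint8),connectivity=8)
    for i in range(1,k):
        ww=w*(l==i)
        if s[i,4]<3:continue
        vv,uu=np.indices(ww.shape);a=(uu*ww).sum()/ww.sum()+x;b=(vv*ww).sum()/ww.sum()+y;L=loc(a,b)
        print("red",s[i,4],round(a,1),round(b,1),L.round(1),"ang",np.arctan2(L[0],-L[1]).round(3),"r",np.hypot(*L).round(1))
    print("pivot px",u0,v0);return loc
E
python3 - <<'E'
from ang import *
z=np.load("s1.npz");M=np.array([[0.7825,0.6227,-0.0001,0.4592],[0.6227,-0.7825,0,0.1749],[0,0,-1,0.3515],[0,0,0,1]])
loc=ang(z["im"],z["K"],z["C"],M)
for n,c in {"mark":(289,382),"pivot":(312,315),"bob":(314,360),"tip":(314,383)}.items():
    print(n,loc(187+(c[0]+.5)/5-.5,167+(c[1]+.5)/5-.5))
o=get_obs();print(o["eef_pos"],o["ft_force"])
E
```

```text
red 8 244.3 243.2 [  7.8 -38.1] ang 0.203 r 38.9
pivot px 247.54907566147747 230.13565913607783
mark [  7.5530097  -37.39027498]
pivot [-3.23230752  1.17644689]
bob [ -3.8842215  -25.52338529]
tip [ -3.76123972 -39.43533213]
[0.47432256 0.18169242 0.21127205] [-0.2954565   0.28572352 -3.15244923]
```

Mark angle ≈ 0.27 rad; refine later by image. Descend gently to contact.

>>> servo_tool(plan=[0,0,0,0.01,0,0,0,0,0,0,0.01,0,0,0,0,0,0,0.005,0,0,0,0,0,0,0,0,0,0])

```text
clock: 8.05
eef_pos: [0.4735, 0.1815, 0.2047]
ee_rot: [-0.0, 0.944, 0.33, -0.0]
ft_force: [0.4, 0.1, -3.5]
opening: 0.124
grasp_force: 65.5
```

>>> servo_tool(plan=[0,0,0,0.005,0,0,0,0,0,0,0,0,0,0])

```text
clock: 8.3
eef_pos: [0.4735, 0.1815, 0.2038]
ee_rot: [-0.0, 0.944, 0.33, -0.0]
ft_force: [0.6, -0.2, -3.7]
opening: 0.122
grasp_force: 65.5
```

>>> servo_tool(plan=[0,0,0,0.005,0,0,0,0,0,0,0,0,0,0])

```text
clock: 8.55
eef_pos: [0.4737, 0.1815, 0.203]
ee_rot: [0.0, 0.944, 0.33, 0.0]
ft_force: [0.8, 1.0, -3.4]
opening: 0.122
grasp_force: 66.1
```

>>> servo_tool(plan=[0,0,0,0.004,0,0,0,0,0,0,0,0,0,0])

```text
clock: 8.8
eef_pos: [0.474, 0.1816, 0.2027]
ee_rot: [0.0, 0.944, 0.33, 0.001]
ft_force: [0.2, 0.9, 0.3]
opening: 0.124
grasp_force: 67.9
```

>>> servo_tool(plan=[0,0,0,0.004,0,0,0,0,0,0,0,0,0,0])

```text
clock: 9.05
eef_pos: [0.4744, 0.1817, 0.2026]
ee_rot: [0.0, 0.944, 0.33, 0.001]
ft_force: [0.6, 0.3, 5.6]
opening: 0.119
grasp_force: 69.9
```

Contact is about 9 N and upright. Hold briefly, then rock about the dome in steps (rolling the foot, top towards tool +x).

>>> servo_tool(plan=[0,0,0,0,0,0,0,0,0,0,0,0,0,0,0,0,0,0,0,0,0])

```text
clock: 9.43
eef_pos: [0.4744, 0.1817, 0.2026]
ee_rot: [0.0, 0.944, 0.33, 0.001]
ft_force: [0.5, -0.4, 5.1]
opening: 0.119
grasp_force: 69.9
```

>>> servo_tool(plan=[0,0.02,0,0.0002,0,-0.0048,0,0,0.02,0,0.0001,0,-0.0048,0,0,0.02,0,0,0,-0.0048,0,0,0,0,0,0,0,0])

```text
clock: 9.93
eef_pos: [0.4841, 0.1896, 0.202]
ee_rot: [0.015, 0.943, 0.33, -0.042]
ft_force: [0.0, -0.2, 6.6]
opening: 0.124
grasp_force: 70.4
```

>>> servo_tool(plan=[0,0.02,0,-0.0002,0,-0.0048,0,0,0.02,0,-0.0003,0,-0.0048,0,0,0.02,0,-0.0004,0,-0.0048,0,0,0,0,0,0,0,0])

```text
clock: 10.42
eef_pos: [0.4934, 0.197, 0.2005]
ee_rot: [0.03, 0.94, 0.329, -0.084]
ft_force: [0.9, -0.6, 6.0]
opening: 0.12
grasp_force: 70.5
```

>>> servo_tool(plan=[0,0.02,0,-0.0006,0,-0.0048,0,0,0.02,0,-0.0007,0,-0.0048,0,0,0,0,0,0,0,0,0,0,0,0,0,0,0,0,0,0,0,0,0,0])

```text
clock: 11.05
eef_pos: [0.4992, 0.2017, 0.1994]
ee_rot: [0.04, 0.937, 0.328, -0.112]
ft_force: [1.0, 0.8, 5.5]
opening: 0.119
grasp_force: 70.1
```

>>> servo_tool(plan=[0,0,0,0,0,0,0,0,0,0,0,0,0,0,0,0,0,0,0,0,0,0,0,0,0,0,0,0,0,0,0,0,0,0,0])

```text
clock: 11.68
eef_pos: [0.4992, 0.2016, 0.1994]
ee_rot: [0.04, 0.937, 0.328, -0.112]
ft_force: [0.6, 0.1, 5.5]
opening: 0.121
grasp_force: 70.0
```

```bash
cat > see.py <<'E'
import sys
from ang import *
ims=[]
for i in range(6): o=get_obs();im,K,C=shot("scene");ims.append(im.astype(float))
im=np.mean(ims,0).round().astype(np.uint8)
M=T(o);print("lean",np.arccos(-M[2,2]),o["eef_pos"],o["ft_force"],o["clock"])
np.savez(sys.argv[1]+".npz",im=im,K=K,C=C,M=M);loc=ang(im,K,C,M)
gz=-M[:3,2];u,v=proj(K,C,M[:3,3]-gz*.0611).astype(int);u0,v0=u-25,v-15;print("crop origin",u0,v0,"x12")
cv2.imwrite(f"pics/{sys.argv[1]}.png",cv2.resize(im[v0:v0+45,u0:u0+50,::-1],None,fx=12,fy=12,interpolation=2))
E
python3 see.py s2
```

```text
lean 0.23907332026829495 [0.49919005 0.20163847 0.19935806] [1.58304729 0.21622856 5.80689517] 11.925
red 4 235.2 289.3 [  8.2 -39.9] ang 0.201 r 40.8
pivot px 234.1477582788267 277.8044597288733
crop origin 208 260 x12
```

View pics/s2.png

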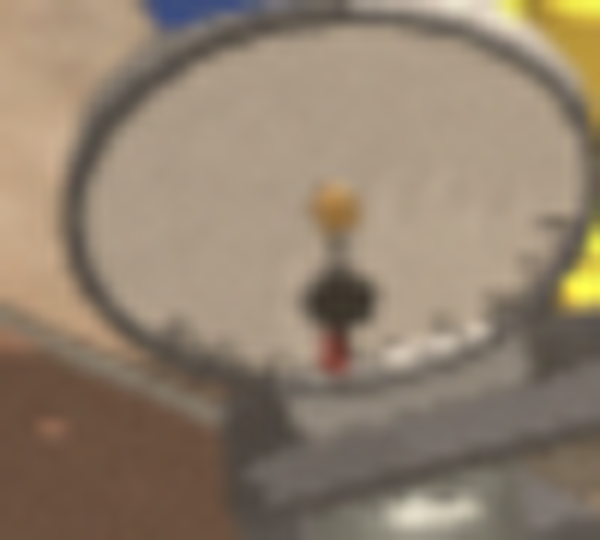

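The pointer lies almost on the mark (crop pointer line x≈342, red centroid x≈333). It needs a further ~0.03 rad, consistent with the 0.27 estimate.

>>> servo_tool(plan=[0,0.01,0,-0.0004,0,-0.0024,0,0,0.01,0,-0.0004,0,-0.0024,0,0,0,0,0,0,0,0,0,0,0,0,0,0,0,0,0,0,0,0,0,0])

```text
clock: 12.6
eef_pos: [0.5024, 0.2042, 0.1986]
ee_rot: [0.045, 0.935, 0.327, -0.127]
ft_force: [1.4, 0.7, 6.8]
opening: 0.124
grasp_force: 70.9
```

>>> servo_tool(plan=[0,0,0,0,0,0,0,0,0,0,0,0,0,0,0,0,0,0,0,0,0,0,0,0,0,0,0,0,0,0,0,0,0,0,0])

```text
clock: 13.22
eef_pos: [0.5024, 0.2041, 0.1985]
ee_rot: [0.045, 0.935, 0.327, -0.127]
ft_force: [1.6, 1.1, 7.5]
opening: 0.123
grasp_force: 70.9
```

```bash
python3 see.py s3; python3 - <<'E'
import numpy as np
for n in("s2","s3"):
    z=np.load(n+".npz")["im"].astype(int)
    print(n)
    for v in range(284,294): print(v,[f"{z[v,u,0]},{z[v,u,1]}" for u in range(230,242)])
E
```

```text
lean 0.26960547133477897 [0.50237626 0.20416126 0.19856164] [1.6249463  0.59664898 7.32961628] 13.475
pivot px 233.2100389240497 277.9934690057322
crop origin 207 261 x12
s2
284 ['170,153', '174,157', '164,148', '121,108', '75,67', '63,54', '60,54', '65,56', '74,66', '132,119', '171,154', '177,161']
285 ['171,155', '176,160', '161,145', '112,101', '67,59', '62,54', '62,55', '62,55', '72,65', '142,129', '174,158', '178,161']
286 ['172,156', '178,162', '176,158', '139,126', '92,82', '66,57', '62,54', '73,65', '98,90', '156,141', '178,161', '180,162']
287 ['172,155', '176,160', '179,162', '170,153', '140,119', '100,76', '81,63', '130,117', '159,144', '173,156', '177,160', '179,161']
288 ['172,155', '174,158', '180,163', '179,161', '164,132', '126,80', '99,64', '148,130', '172,156', '172,156', '161,146', '179,163']
289 ['158,142', '157,142', '170,154', '179,162', '165,130', '133,81', '107,62', '131,112', '154,141', '164,150', '194,180', '211,197']
290 ['127,115', '147,132', '150,137', '154,140', '146,118', '131,79', '134,85', '145,123', '150,139', '149,139', '166,154', '168,157']
291 ['9
[... 1014 characters left out ...]
0,154', '156,142', '178,163']
289 ['158,142', '162,147', '174,156', '169,153', '138,112', '98,63', '130,86', '156,129', '166,151', '198,183', '210,194', '197,184']
290 ['137,124', '137,124', '150,136', '138,123', '130,94', '120,73', '135,90', '153,128', '155,143', '168,156', '174,161', '159,148']
291 ['126,116', '126,116', '134,124', '134,123', '139,122', '132,114', '122,103', '124,111', '126,118', '123,116', '118,110', '117,108']
292 ['101,94', '103,96', '109,102', '111,104', '113,104', '111,104', '105,98', '107,99', '111,103', '114,105', '126,116', '133,124']
293 ['84,76', '94,88', '123,114', '133,123', '133,125', '134,126', '134,125', '135,125', '136,126', '137,129', '140,131', '142,132']
```

View pics/s3.png

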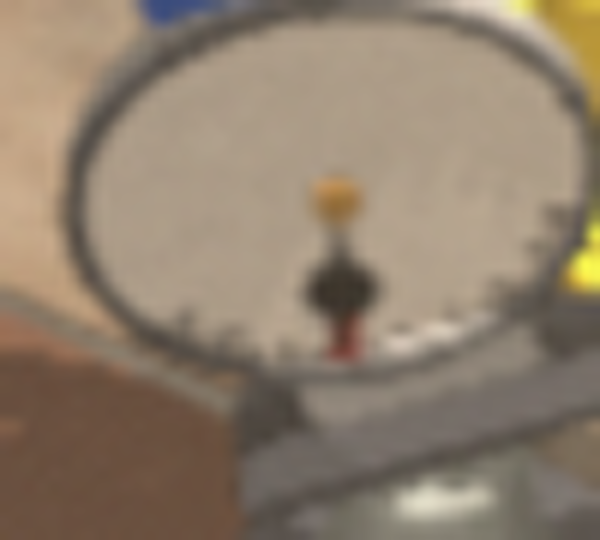

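The pointer now sits within about 1 mm of the mark's middle (pointer at crop x≈342, red showing on both sides at 335–352). It is at rest, with ~10 N on the stud and the dial plumb. Handing in.

```bash
python3 -c "
from cell import *
print(close_job())"
```

```text
the job is handed in; nothing more can be done
None
```

I handed in the job with the small blue-grip gauge still in the gripper, rocked about 0.27 rad on the grey stud. By my last measurements its pointer was within about 1 mm of the red mark's middle and its foot pressed on the stud with about 10 N; no verdict was returned.

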